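# Find the balance point of a live-edge board

## Robot

A 6-joint arm with a two-finger parallel gripper is mounted at the origin on the work surface. World frame = base frame: x ahead of the robot, y to its left, z up, the work surface at z = 0. Lengths are in m, angles in rad, forces in N, time in s.
With the tool pointing down it reaches from about 0.375 to 0.975 m from the base axis. Payload 3.8 kg.
Tool frame: the origin (TCP) lies at the very end of the fingers, on their centre line; the grasp point (between the pads) lies 19 mm behind it; z points along the fingers, y is the line along which they close (so a half turn about z gives the same grasp; the last joint's range is limited). The gripper opens to 88 mm and grips with 3 to 60 N. Pads are 18 mm wide; open, the fingers measure 123 mm over their backs; the gripper's body (75 mm by 187 mm) begins 45 mm behind the grasp point.
Start: joints at [-0.037, 0.264, 1.604, -0, 1.274, -0.037], TCP at [0.675, -0, 0.239] pointing down, gripper open.
Joint ranges: [-2.63, 2.63], [-0.94, 2.18], [0.31, 2.57], [-1.31, 4.45], [0, 2.66], [-2.55, 2.55]. Speed limits (rad/s): [2.57, 2.57, 3.14, 3.14, 3.14, 3.14].

## Interface

Orientations are given as a unit quaternion [w, x, y, z].
In Python, from workcell import r gives the robot as it stands.
- The arm moves only by the tool send_rows, never from a script. Its argument "deltas" is a list of rows, each a list of 4 numbers: the shift along the world's x, y, z in m, then the turn about the world's z in rad. A call has exactly 8 rows; each row is the pose to reach, as a shift and turn from the pose commanded when the call began; what a row does not reach only later rows make up. A row lasts 1/12 s, in which the tool goes at most 41.7 mm and 7.16 degrees, less where a joint would pass 70% of its speed; a pose out of reach is approached as far as the arm can. A call with a gripper value outside its range is refused whole. "fingers" is the opening, from -1 (shut) to 1 (fully open), set as the call begins (left out, the last holds). The fingers move at their own pace and stop on an object; the grip force is fixed at half the most. Time passes only in rows, so rows that repeat a pose let the fingers close, or fill a call up. It gives the time, the measured TCP pose, the force, the opening and the grip force at its end, in the units of the state.
- r.sense(): the state, without advancing time (a new reading comes with each control period).
- r.grab_frame(name): name is "scene" or "side" or "wrist"; returns (picture, depth): 420x560x3 uint8, blue, green, red; 420x560 float32, m along the optical axis (not along the pixel's ray), 0 where there is no reading.
- r.camera_model(name): a dict with "vfov" (degrees; the focal length in pixels is half the picture's height over the tangent of half this angle, whatever the lens; pixels are square), "cx", "cy" (the principal point, pixels), "k1" (the pictures are not rectified: a ray, as slopes to the right and down, at radius r is drawn at 1 + k1 r^2 times it, then the intrinsics apply), "camera_from_world" (4x4, takes a point from world to camera coordinates). Camera axes: x right, y up, looking along -z (the intrinsics and any distortion apply to the point x, -y, -z); pixel columns grow to the right and rows downward; lengths in m; the calibration is good to about 2 mm. A picture is of the moment at which its call begins: read the wrist's pose just before it. camera_model takes no time and is no camera call; for the wrist camera it gives the pose at the moment of the call.
- r.hand_in(): hands the job in; it is judged then, once.
The state is a dict: "time": time; "joint_pos": joint angles; "qvel": joint speeds; "joint_efforts": joint torques, N m; "eef_pos": TCP position; "tcp_rot": TCP orientation; "wrist_force": force on the tool from outside, world axes, zero at the start; "ft_torque": the same for the moment, N m; "grip_width": opening from 0.0 (shut) to 1.0 (fully open); "finger_force": force on a finger pad.
Only numpy, scipy, OpenCV 4.12 (cv2) and the standard library are available. Lean on these libraries where they do the work, as an engineer would, in place of code of your own. Each camera call takes 0.05 s, during which the arm holds its last target. There are 200 camera calls.

## Task

The live-edge board on the bench is to be mounted on a single post, so I need its balance point: lay it flat, same face up, squarely across the ridge of the wooden rest, at the place where it balances by itself, level, with both ends free in the air. Set it down gently without letting it drop, leave it balanced there with your hand off it, and leave the other things on the bench where they are.

Things in the scene. Friction and masses are not known exactly. Their poses are not given: they have to be found in the camera images.
- board: Live-edge display board of dark wood with bark edges, lying flat, 440 mm long, 28 mm thick, both faces flat. Origin: mid-length and mid-width of the waist, on the underside; x along its length, z up. The waist, x = -80 to 80 mm, is a straight 46 mm wide: grip it there. Weighs 0.25 to 0.65 kg; its centre of mass lies up to 60 mm from the origin along x, either way, 5 mm in y: see the ends.
- root_end: The board's root end, in one piece with it and with the same origin and axes: x = -80 to -220 mm, flaring to 88 mm wide. Old wood: it may be dense or punky, which cannot be seen, so each end weighs 0.05 to 0.23 kg and the balance point must be found by trying.
- limb_end: The board's limb end, in one piece with it and with the same origin and axes: x = 80 to 220 mm, up to 58 mm wide, curving to the board's +y side. It too may be dense or punky, independently of the root end.
- rest: The balancing rest: bevelled hardwood block screwed to the bench, 110 mm long, 70 mm wide at its foot, 50 mm high, its ridge planed to a flat 16 mm wide. Origin: centre of its underside; x along the ridge, y across it, z up. The board stays level only if its centre of mass is over the 16 mm flat; otherwise its heavy end drops to the bench.
- wire_coil: Coil of brown bonsai wire lying flat, 98 mm across, 22 mm high. Origin: centre of its underside. To be left alone.
- small_pot: Small blue glazed bowl pot, 100 mm across, 42 mm high. Origin: centre of its underside. To be left alone.
- paste_jar: Small jar of cut paste, 56 mm across, 55 mm high. Origin: centre of its underside. To be left alone.
- soil_brush: Flat brush lying on the bench, about 200 mm long, 42 mm wide, under 30 mm high. To be left alone.
- pencil: Flat carpenter's pencil, 150 mm long, 13 mm wide, 8 mm high, on the bench 85 to 125 mm to the rest's +y side, under where the board will hang. Origin: middle of its length, on the underside. To be left alone.
- saucer: Small terracotta saucer, 72 mm across, 11 mm high, on the bench 110 to 140 mm to the rest's -y side, under where the board will hang. Origin: centre of its underside. To be left alone.
- shears: Pruning shears lying flat, about 200 mm long, 11 mm high. To be left alone.
- scoop: Sheet-steel soil scoop with wooden handle, about 210 mm long, 30 mm high. To be left alone.
Things that resemble listed ones, but are neither listed nor needed, are in the scene too. What is shaped like the rest but turquoise is not meant.

How it is judged:
By the outcome, as a careful person would: the job done as asked, in the order asked, and still so for the second after the job is handed in, with the robot touching nothing.
It also fails if it takes over 64 s, if anything falls off the work surface, if the arm or the gripper's body presses on something with over 40 N, if the wrist force passes 120 N, or if a joint passes its speed limit or range.

## Working session

There is one attempt and no reset: what is moved stays moved. The work goes in short steps, Python scripts to look and compute and a tool call to move; the robot and the scene stay as the last step left them, time stands still between calls to the robot, and variables do not carry over. Pictures are saved under pics/ and viewed, at most 10 in all, crops included, and the job is handed in when it is done.

Besides the shell and the picture viewer there is one more tool, called after "Call:" as a command line: name --pt "numbers of a row" for each row, then --argument value for the rest. send_rows: Moves the arm, as the interface text tells. Its arguments: {"type":"object","properties":{"deltas":{"type":"array","items":{"type":"array","items":{"type":"number"}}},"fingers":{"type":"number"}},"required":["deltas"]}

```bash
mkdir -p pics; ls; cat > h.py <<'E'
import numpy as np, cv2
from workcell import r
def snap(n,f):
    m=r.camera_model(n); im,d=r.grab_frame(n); cv2.imwrite('pics/'+f+'.png',im); np.savez('pics/'+f+'.npz',im=im,d=d,T=m['camera_from_world'],p=[m['vfov'],m['cx'],m['cy'],m['k1']])
    return im,d,m
def world(f,pts=None):
    z=np.load('pics/'+f+'.npz'); d=z['d']; v,cx,cy,k=z['p']; fl=d.shape[0]/2/np.tan(np.radians(v)/2)
    if pts is None:
        vv,uu=np.mgrid[:d.shape[0],:d.shape[1]]
    else:
        uu,vv=np.array(pts).T
    x=(uu-cx)/fl; y=(vv-cy)/fl; a,b=x.copy(),y.copy()
    for _ in range(8):
        s=1+k*(a*a+b*b); a,b=x/s,y/s
    D=d[vv,uu]; P=np.stack([a*D,-b*D,-D,np.ones_like(D)],-1)
    W=P@np.linalg.inv(z['T']).T
    return W[...,:3]
E
python3 - <<'E'
from h import *
for n in ['scene','side']:
    im,d,m=snap(n,n+'0'); print(n,m)
im=cv2.imread('pics/scene0.png'); cv2.imwrite('pics/scene0b.png',cv2.resize(im,(800,600)))
print(r.sense())
E
```

```text
pics
scene {'vfov': 56.60700504943822, 'cx': 278.0998393226123, 'cy': 213.37155449408817, 'k1': 0.007623253176313785, 'camera_from_world': array([[ 3.76285665e-01,  9.26503045e-01, -1.09825145e-03,
        -2.29633792e-01],
       [-5.01875208e-01,  2.04825391e-01,  8.40337929e-01,
         2.65164606e-01],
       [ 7.78800600e-01, -3.15655931e-01,  5.42061767e-01,
        -1.51960776e+00],
       [ 0.00000000e+00,  0.00000000e+00,  0.00000000e+00,
         1.00000000e+00]])}
side {'vfov': 52.28429996857997, 'cx': 276.86267153791545, 'cy': 205.52997490643384, 'k1': 0.016432711089954862, 'camera_from_world': array([[-0.98174432, -0.18981656, -0.01215609,  0.57801389],
       [ 0.12101216, -0.67263419,  0.73001322, -0.12391884],
       [-0.14674521,  0.7152153 ,  0.6833249 , -1.12588035],
       [ 0.        ,  0.        ,  0.        ,  1.        ]])}
{'time': 0.1, 'joint_pos': array([-3.68872561e-02,  2.64686141e-01,  1.60523596e+00, -3.99780602e-05,
        1.27372317e+00, -3.69370395e-02]), 'qvel': array([-0.00042741, -0.00167207, -0.00217406, -0.00035167, -0.00049343,
       -0.00056534]), 'joint_efforts': array([ 2.09863060e-04, -5.03614998e+01, -3.58072400e+01,  7.29403482e-02,
        2.32994242e-02, -8.27531630e-05]), 'eef_pos': array([6.74348419e-01, 1.77822976e-05, 2.37507710e-01]), 'tcp_rot': array([-0.00073899,  0.70708466,  0.70712816, -0.00071244]), 'wrist_force': array([0.64131225, 0.47097534, 0.9617217 ]), 'ft_torque': array([ 0.00271862, -0.02011537,  0.00596797]), 'finger_force': 0.0, 'grip_width': 1.0008988225639737}
```

View pics/scene0b.png

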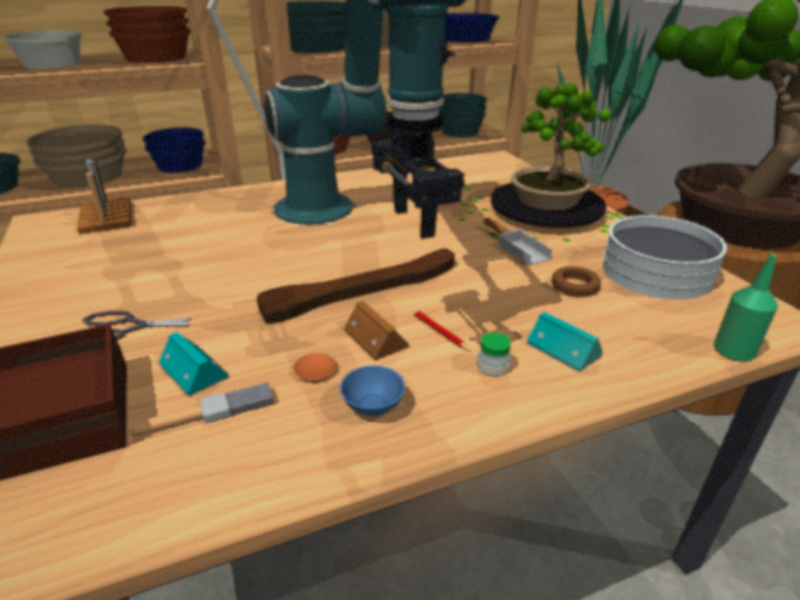

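View pics/side0.png

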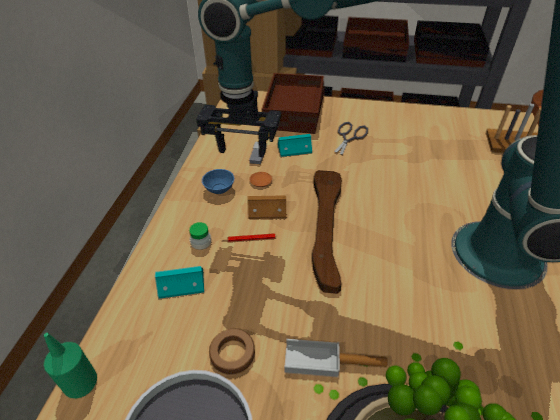

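The scene picture shows the board at (260–455, 255–315) with its blocky root end on the left (−y). The wooden rest is at (375,330), the red pencil at (440,330) and the saucer at (315,367). The side view shows the rest at (267,207) and the board at (325,230).

```bash
python3 - <<'E'
from h import *
W=world('side0'); im=cv2.imread('pics/side0.png').astype(int)
W2=world('scene0')
print('pts side: rest',world('side0',[(258,201),(278,201),(258,210),(278,210)]).round(3).tolist())
print('pencil',world('side0',[(228,240),(250,238),(274,237)]).round(3).tolist(),'saucer',world('side0',[(261,180)]).round(3).tolist(),'jar',world('side0',[(199,230)]).round(3).tolist(),'bowl',world('side0',[(219,182)]).round(3).tolist())
# top-down map: combine, 1mm px, x 0.35..0.9 -> down, y -0.4..0.4
M=np.zeros((550,700,3),np.uint8)
for f in ['scene0','side0']:
    w=world(f); I=cv2.imread('pics/'+f+'.png')
    z=w[...,2]; ok=(z>0.006)&(z<0.07)
    a=((w[...,0]-.35)*1000).astype(int); b=((w[...,1]+.35)*1000).astype(int)
    ok&=(a>=0)&(a<550)&(b>=0)&(b<700)
    o=np.argsort(z[ok]); 
    for dx in(0,1,2):
        for dy in(0,1,2):
            aa=np.clip(a[ok][o]+dx-1,0,549);bb=np.clip(b[ok][o]+dy-1,0,699); M[aa,bb]=I[ok][o]
cv2.imwrite('pics/top.png',M)
# board top points in both
for f in ['side0','scene0']:
    w=world(f); I=cv2.imread('pics/'+f+'.png').astype(int)
    dark=I.sum(-1)<260
    ok=dark&(w[...,2]>.02)&(w[...,2]<.036)&(w[...,0]>.4)&(w[...,0]<.75)&(abs(w[...,1])<.32)
    lab=ok.astype(np.uint8); n,L,st,_=cv2.connectedComponentsWithStats(lab); i=1+st[1:,4].argmax(); P=w[L==i]
    c=P[:,:2].mean(0); 
    print(f,len(P),c,P.min(0),P.max(0),np.median(P[:,2]))
    # edges per y slice
    ax=np.linalg.svd(P[:,:2]-c,full_matrices=False)[2][0]; ax*=np.sign(ax[1]); nn=np.array([-ax[1],ax[0]])
    s=(P[:,:2]-c)@ax; t=(P[:,:2]-c)@nn; print(ax,s.min(),s.max())
    for lo in np.arange(-.24,.24,.02):
        k=(s>=lo)&(s<lo+.02)
        if k.sum()>5: print(round(lo+.01,2),np.percentile(t[k],[1,99]).round(4))
# rest
    br=(w[...,2]>.046)&(w[...,2]<.056)&(w[...,0]>.55)&(w[...,0]<.85)&(w[...,1]>-.15)&(w[...,1]<.1)&(I[...,2]-I[...,0]>20)
    Q=w[br]; print('rest',len(Q)); 
    if len(Q)>4: print(Q.min(0),Q.max(0),cv2.minAreaRect((Q[:,:2]*1000).astype(np.float32)),np.median(Q[:,2]))
E
```

```text
pts side: rest [[0.65, -0.036, 0.047], [0.594, -0.048, 0.045], [0.648, -0.025, 0.021], [0.592, -0.033, 0.024]]
pencil [[0.707, 0.089, 0.006], [0.648, 0.076, 0.012], [0.586, 0.055, 0.006]] saucer [[0.674, -0.177, 0.005]] jar [[0.775, 0.11, 0.054]] bowl [[0.799, -0.137, 0.012]]
side0 2363 [0.45172262 0.00824801] [ 0.40014222 -0.23318189  0.0200133 ] [0.51174202 0.20852762 0.03390544] 0.0289332860615219
[-0.09539596  0.99543941] -0.24417575003164646 0.20245722823185366
-0.23 [-0.0355  0.0392]
-0.21 [-0.0384  0.0416]
-0.19 [-0.0401  0.0447]
-0.17 [-0.034   0.0414]
-0.15 [-0.0301  0.038 ]
-0.13 [-0.0266  0.0325]
-0.11 [-0.0232  0.0264]
-0.09 [-0.0227  0.0204]
-0.07 [-0.0223  0.0204]
-0.05 [-0.0225  0.0206]
-0.03 [-0.0239  0.0204]
-0.01 [-0.0236  0.0177]
0.01 [-0.0255  0.0177]
0.03 [-0.0251  0.0178]
0.05 [-0.0268  0.0154]
0.07 [-0.029   0.0151]
0.09 [-0.0334  0.0175]
0.11 [-0.0329  0.0203]
0.13 [-0.0321  0.0254]
0.15 [-0.0267  0.0302]
0.17 [-0.021  0.035]
0.19 [-0.0144  0.0322]
0.21 [-0.0016  0.0325]
rest 198
[ 0.57432485 -0.06952012  0.04612863] [ 0.6848414  -0.03005019  0.05492842] ((629
[... 343 characters left out ...]
.17 [-0.0338  0.0433]
-0.15 [-0.0361  0.0475]
-0.13 [-0.0328  0.0464]
-0.11 [-0.0282  0.0447]
-0.09 [-0.0233  0.0369]
-0.07 [-0.0194  0.0317]
-0.05 [-0.0168  0.0264]
-0.03 [-0.0176  0.0238]
-0.01 [-0.0182  0.0237]
0.01 [-0.0186  0.024 ]
0.03 [-0.0186  0.0233]
0.05 [-0.0209  0.0221]
0.07 [-0.0207  0.0209]
0.09 [-0.0227  0.0208]
0.11 [-0.0214  0.0188]
0.13 [-0.0273  0.0196]
0.15 [-0.0284  0.02  ]
0.17 [-0.0287  0.0266]
0.19 [-0.0242  0.0332]
0.21 [-0.0198  0.0355]
0.23 [-0.013   0.0405]
rest 186
[ 0.57314319 -0.06820994  0.04613086] [ 0.68654378 -0.03120142  0.05241803] ((629.4421997070312, -50.132259368896484), (113.15235900878906, 17.876991271972656), 11.734624862670898) 0.049825639623295004
```

View pics/top.png

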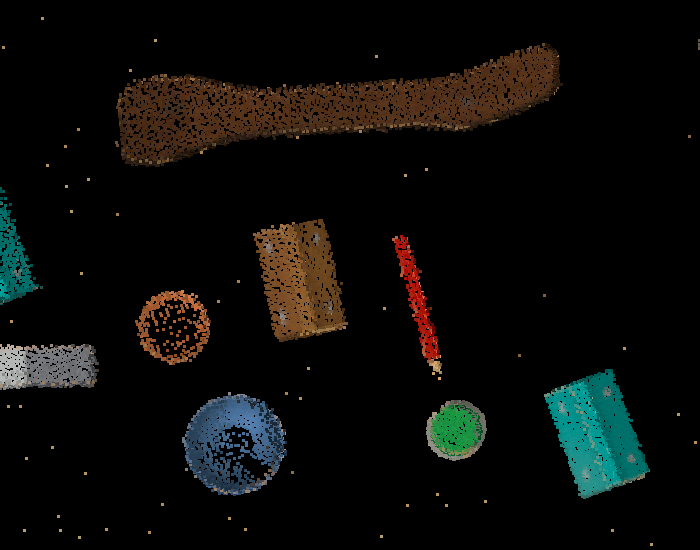

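The depth map fits the given sizes. The board's origin is at about (0.458, −0.012), yaw 93.5°, with a length of 0.441 m. The rest is centred at (0.629, −0.050) with its ridge at yaw 11.5° and its top at z = 0.050. I'll move above the waist now.

Call:
send_rows --pt "-0.02 -0.001 -0.008 0.008" --pt "-0.05 -0.003 -0.02 0.016" --pt "-0.085 -0.005 -0.035 0.025" --pt "-0.12 -0.007 -0.05 0.035" --pt "-0.155 -0.009 -0.065 0.045" --pt "-0.185 -0.01 -0.075 0.055" --pt "-0.207 -0.012 -0.085 0.062" --pt "-0.217 -0.012 -0.09 0.062" --fingers 1

```text
time: 0.77
eef_pos: [0.4536, -0.0119, 0.1463]
tcp_rot: [-0.002, 0.685, 0.729, -0.002]
wrist_force: [0.1, -0.1, -0.6]
grip_width: 1.0
finger_force: 0.0
```

```bash
python3 - <<'E'
from h import *
F=[];T=[]
for i in range(6):
    s=r.sense(); F.append(s['wrist_force']);T.append(s['ft_torque']); im,d,m=snap('wrist','w1')
print(s['eef_pos'],s['tcp_rot'],np.mean(F,0),np.std(F,0),np.mean(T,0),np.std(T,0))
w=world('w1'); I=im.astype(int)
P=w[(w[...,2]>.021)&(w[...,2]<.036)&(I.sum(-1)<260)&(abs(w[...,1])<.3)&(w[...,0]>.38)&(w[...,0]<.54)]
print(len(P),P.min(0),P.max(0))
for lo in np.arange(-.1,.1,.02):
    k=(P[:,1]>=lo)&(P[:,1]<lo+.02)
    if k.sum()>5: print(round(lo+.01,2),np.percentile(P[k,0],[1,99]).round(4),np.median(P[k,2]).round(4))
E
```

```text
[ 0.46015859 -0.01207409  0.14991899] [0.00110728 0.68490231 0.72863346 0.00093516] [ 0.05122165 -0.0795644  -0.17771687] [0.82903172 0.33880278 0.51446757] [ 0.01476225  0.00505752 -0.00305101] [0.02086131 0.05233013 0.03136844]
26080 [ 0.41788231 -0.22444281  0.02135956] [0.51121983 0.12341135 0.03165326]
-0.09 [0.4374 0.4826] 0.0285
-0.07 [0.4361 0.4814] 0.0285
-0.05 [0.4356 0.4802] 0.0285
-0.03 [0.4341 0.479 ] 0.0285
-0.01 [0.4332 0.4778] 0.0285
0.01 [0.4322 0.4765] 0.0285
0.03 [0.4309 0.4755] 0.0285
0.05 [0.4299 0.474 ] 0.0285
0.07 [0.428  0.4736] 0.0284
0.09 [0.4255 0.4756] 0.0285
```

View pics/w1.png

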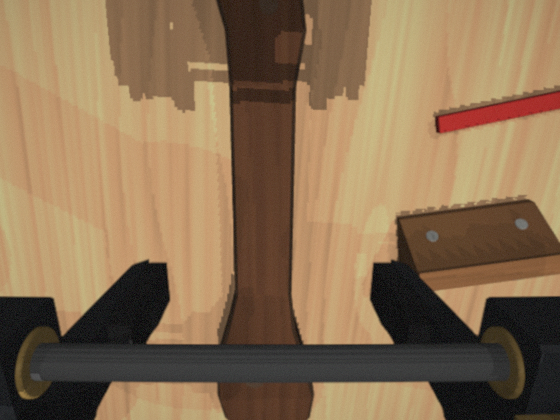

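The wrist view shows the waist running vertically at columns 235–295. Its centre is at x = 0.4555 for y = −0.012, with a slope of 3.3°. I'll descend and grip.

Call:
send_rows --pt "-0.001 0 -0.015 0" --pt "-0.002 0 -0.035 0" --pt "-0.002 0 -0.06 0" --pt "-0.002 0 -0.085 0" --pt "-0.002 0 -0.11 0" --pt "-0.002 0 -0.13 0" --pt "-0.002 0 -0.14 0" --pt "-0.002 0 -0.145 0"

```text
time: 1.73
eef_pos: [0.4562, -0.0119, 0.0024]
tcp_rot: [-0.001, 0.685, 0.729, -0.001]
wrist_force: [-1.5, 0.4, 0.8]
grip_width: 0.998
finger_force: 0.0
```

Call:
send_rows --pt "0 0 0 0" --pt "0 0 0 0" --pt "0 0 0 0" --pt "0 0 0 0" --pt "0 0 0 0" --pt "0 0 0 0" --pt "0 0 0 0" --pt "0 0 0 0" --fingers -1

```text
time: 2.4
eef_pos: [0.4561, -0.012, 0.0043]
tcp_rot: [0.0, 0.685, 0.729, 0.0]
wrist_force: [-1.4, -1.0, 5.6]
grip_width: 0.52
finger_force: 30.0
```

Call:
send_rows --pt "0 0 0.002 0" --pt "0 0 0.004 0" --pt "0 0 0.007 0" --pt "0 0 0.01 0" --pt "0 0 0.013 0" --pt "0 0 0.015 0" --pt "0 0 0.015 0" --pt "0 0 0.015 0"

```text
time: 3.07
eef_pos: [0.4562, -0.012, 0.0189]
tcp_rot: [0.0, 0.685, 0.729, 0.0]
wrist_force: [0.4, 0.3, -4.1]
grip_width: 0.52
finger_force: 30.0
```

```bash
cat > meas.py <<'E'
from h import *
import sys
F=[];T=[]
for i in range(16):
    s=r.sense(); F.append(s['wrist_force']);T.append(s['ft_torque']); r.grab_frame('side')
n=len(F)**.5
print(s['time'],s['eef_pos'],s['grip_width'],s['finger_force']);print('F',np.mean(F,0),np.std(F,0)/n,'T',np.mean(T,0),np.std(T,0)/n)
snap('side',sys.argv[1])
# board tilt: fit plane height along y from side depth
w=world(sys.argv[1]); I=cv2.imread('pics/'+sys.argv[1]+'.png').astype(int)
x0,x1,z0,z1=map(float,sys.argv[2:6])
ok=(I.sum(-1)<260)&(w[...,2]>z0)&(w[...,2]<z1)&(w[...,0]>x0)&(w[...,0]<x1)&(abs(w[...,1])<.32)
n,L,st,_=cv2.connectedComponentsWithStats(ok.astype(np.uint8))
P=w[ok&(np.isin(L,1+np.where(st[1:,4]>60)[0]))]
for lo in np.arange(-.32,.3,.04):
    k=(P[:,1]>=lo)&(P[:,1]<lo+.04)
    if k.sum()>20: print(round(lo+.02,2),k.sum(),'ztop',np.percentile(P[k,2],[50,80]).round(4),'x',np.percentile(P[k,0],[2,98]).round(4))
print('y',P[:,1].min(),P[:,1].max())
E
python3 meas.py s1 .38 .54 .015 .09
```

```text
3.8167 [ 0.4559916  -0.01200634  0.01870751] 0.5175763217053542 29.996146531775594
F [ 0.04214805 -0.01073852 -3.66216874] [0.10638487 0.1026453  0.12600906] T [-0.00508427 -0.01322606 -0.00267431] [0.00841547 0.00732926 0.00574648]
-0.02 302 ztop [0.0436 0.0523] x [0.4194 0.4905]
0.02 206 ztop [0.0433 0.0451] x [0.4332 0.4933]
0.06 203 ztop [0.0432 0.0446] x [0.4303 0.4753]
0.1 246 ztop [0.0432 0.0444] x [0.4253 0.4766]
0.14 320 ztop [0.0433 0.0446] x [0.4114 0.4721]
0.18 369 ztop [0.0429 0.0444] x [0.3968 0.4602]
0.22 167 ztop [0.034  0.0427] x [0.4    0.4419]
y -0.041971318003645175 0.2094809567480217
```

Call:
send_rows --pt "0 0 0.004 0" --pt "0 0 0.012 0" --pt "0 0 0.025 0" --pt "0 0 0.04 0" --pt "0 0 0.055 0" --pt "0 0 0.068 0" --pt "0 0 0.077 0" --pt "0 0 0.08 0"

```text
time: 4.58
eef_pos: [0.4575, -0.0121, 0.101]
tcp_rot: [0.002, 0.685, 0.729, 0.001]
wrist_force: [-0.3, 0.2, -4.3]
grip_width: 0.517
finger_force: 30.0
```

Call:
send_rows --pt "0 0 0 0" --pt "0 0 0 0" --pt "0 0 0 0" --pt "0 0 0 0" --pt "0 0 0 0" --pt "0 0 0 0" --pt "0 0 0 0" --pt "0 0 0 0"

```text
time: 5.25
eef_pos: [0.4559, -0.012, 0.0985]
tcp_rot: [-0.0, 0.685, 0.729, -0.0]
wrist_force: [-0.2, 0.8, -4.2]
grip_width: 0.522
finger_force: 30.0
```

```bash
sed -i 's/range(16)/range(50)/' meas.py; python3 meas.py s2 .38 .54 .09 .14
```

```text
7.7 [ 0.45596809 -0.01198994  0.09868821] 0.5205494406175455 29.996126582846045
F [ 0.04109893 -0.02328712 -3.64236067] [0.0805005  0.06444508 0.06405821] T [ 0.00323781 -0.01167811  0.00348697] [0.00480239 0.00430746 0.00447523]
-0.06 34 ztop [0.1237 0.1247] x [0.4384 0.4811]
-0.02 284 ztop [0.1233 0.1257] x [0.4197 0.4885]
0.02 208 ztop [0.1233 0.1247] x [0.4334 0.4912]
0.06 194 ztop [0.1232 0.1242] x [0.4307 0.4739]
0.1 253 ztop [0.1233 0.1243] x [0.4259 0.476 ]
0.14 348 ztop [0.123  0.1243] x [0.4109 0.4733]
0.18 392 ztop [0.1229 0.1244] x [0.3964 0.4618]
0.22 201 ztop [0.1131 0.1227] x [0.3997 0.4436]
y -0.05034032275769351 0.21029409206234895
```

View pics/s2.png

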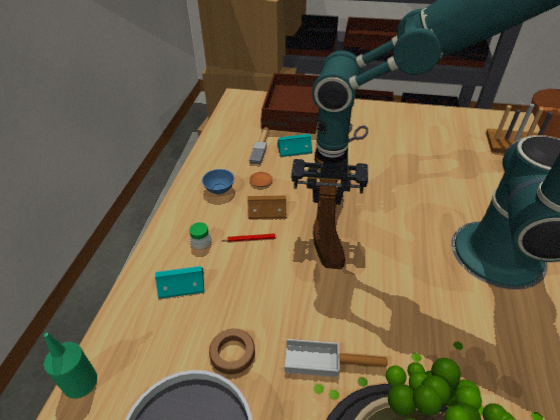

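The side view shows the board held level at (330,215), all clear of the bench. It weighs 0.37 kg, and the moment along the board is zero to within about 2 mm, so the centre of mass is at the grip. Now I'll carry it over the rest.

Call:
send_rows --pt "0.005 -0.001 0 0.005" --pt "0.017 -0.004 0 0.015" --pt "0.037 -0.008 0 0.03" --pt "0.06 -0.013 0 0.05" --pt "0.083 -0.018 0 0.07" --pt "0.106 -0.023 0 0.09" --pt "0.129 -0.028 0 0.105" --pt "0.15 -0.033 0 0.12"

```text
time: 8.47
eef_pos: [0.6086, -0.0457, 0.0984]
tcp_rot: [0.0, 0.639, 0.769, 0.0]
wrist_force: [-0.2, -0.1, -3.3]
grip_width: 0.515
finger_force: 30.0
```

Call:
send_rows --pt "0.012 -0.003 0 0.01" --pt "0.019 -0.004 0 0.016" --pt "0.022 -0.005 0 0.0185" --pt "0.023 -0.005 0 0.0185" --pt "0.023 -0.005 0 0.0185" --pt "0.023 -0.005 0 0.0185" --pt "0.023 -0.005 0 0.0185" --pt "0.023 -0.005 0 0.0185"

```text
time: 9.13
eef_pos: [0.6284, -0.0498, 0.0988]
tcp_rot: [-0.0, 0.633, 0.774, -0.0]
wrist_force: [0.0, 0.1, -3.2]
grip_width: 0.52
finger_force: 30.0
```

```bash
sed -i 's/range(50)/range(20)/' meas.py; python3 meas.py s3 .5 .76 .09 .14; python3 - <<'E'
from h import *
w=world('s3'); I=cv2.imread('pics/s3.png')
snap('scene','c3')
a=cv2.resize(I[120:320,130:400],None,fx=2.2,fy=2.2); b=cv2.resize(cv2.imread('pics/c3.png')[150:300,130:400],None,fx=2.2,fy=2.2)
b=b[:160*2]; o=np.zeros((600,594,3),np.uint8); o[:330]=a[:330]; o[330:600]=b[:270]; cv2.imwrite('pics/v3.png',o)
E
```

```text
10.0833 [ 0.6289898  -0.05004699  0.09868099] 0.5222674214856734 29.996175966225564
F [ 2.18034630e-03 -2.16417342e-01 -3.48591768e+00] [0.06289376 0.11733028 0.07322199] T [-0.00077757 -0.02151196  0.0010676 ] [0.00763513 0.0078783  0.00866493]
-0.1 40 ztop [0.1227 0.1238] x [0.6154 0.6578]
-0.06 223 ztop [0.1231 0.1251] x [0.5925 0.6555]
-0.02 220 ztop [0.1232 0.125 ] x [0.6011 0.6644]
0.02 178 ztop [0.1233 0.1246] x [0.5927 0.6381]
0.06 229 ztop [0.1234 0.1245] x [0.579  0.6339]
0.1 310 ztop [0.1233 0.1247] x [0.5583 0.6283]
0.14 400 ztop [0.1226 0.1241] x [0.5418 0.6095]
0.18 103 ztop [0.1107 0.1197] x [0.551 0.585]
y -0.0966144383689369 0.16644668251700212
```

View pics/v3.png

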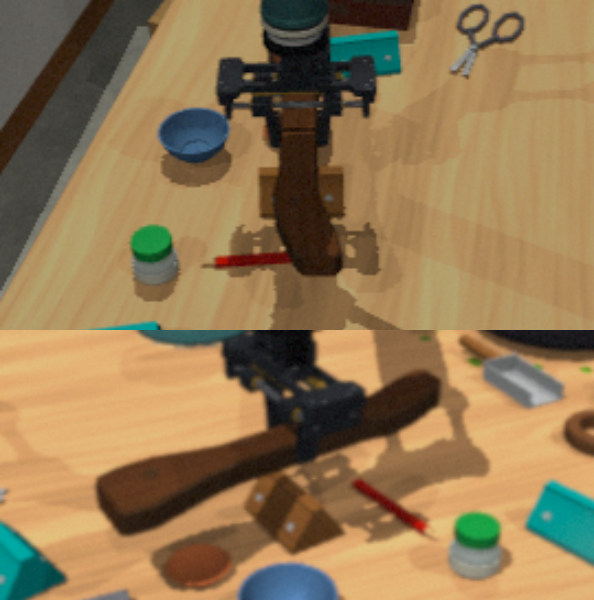

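The picture shows the board held level across the wooden rest, with the pencil and the saucer below each side. Lowering slowly.

Call:
send_rows --pt "0 0 -0.004 0" --pt "0 0 -0.01 0" --pt "0 0 -0.018 0" --pt "0 0 -0.026 0" --pt "0 0 -0.033 0" --pt "0 0 -0.037 0" --pt "0 0 -0.039 0" --pt "0 0 -0.04 0"

```text
time: 10.9
eef_pos: [0.6286, -0.0499, 0.0578]
tcp_rot: [-0.001, 0.633, 0.774, -0.0]
wrist_force: [0.7, 0.7, -3.8]
grip_width: 0.518
finger_force: 30.0
```

Call:
send_rows --pt "0 0 -0.0005 0" --pt "0 0 -0.001 0" --pt "0 0 -0.0015 0" --pt "0 0 -0.002 0" --pt "0 0 -0.0025 0" --pt "0 0 -0.003 0" --pt "0 0 -0.003 0" --pt "0 0 -0.003 0"

```text
time: 11.57
eef_pos: [0.629, -0.05, 0.0557]
tcp_rot: [-0.0, 0.633, 0.774, -0.0]
wrist_force: [-0.3, -0.4, -3.3]
grip_width: 0.517
finger_force: 30.0
```

```bash
python3 meas.py s4 .5 .76 .06 .1
```

```text
12.5167 [ 0.62899579 -0.04997756  0.05569357] 0.5205821398096727 29.99610863160342
F [-0.03184256 -0.34551892 -3.79985689] [0.1116615 0.0805448 0.1177502] T [ 0.00623552 -0.01793771  0.003005  ] [0.00584332 0.00646577 0.00474969]
-0.06 215 ztop [0.0804 0.0826] x [0.591  0.6551]
-0.02 217 ztop [0.0805 0.0823] x [0.602  0.6631]
0.02 180 ztop [0.0801 0.0816] x [0.5927 0.6396]
0.06 220 ztop [0.0803 0.0818] x [0.5801 0.6346]
0.1 293 ztop [0.0802 0.0814] x [0.5578 0.6267]
0.14 351 ztop [0.0797 0.0812] x [0.5424 0.6094]
0.18 78 ztop [0.0718 0.0782] x [0.5504 0.5864]
y -0.08841911759769172 0.1666105705327411
```

Call:
send_rows --pt "0 0 -0.0002 0" --pt "0 0 -0.0004 0" --pt "0 0 -0.0006 0" --pt "0 0 -0.0008 0" --pt "0 0 -0.001 0" --pt "0 0 -0.001 0" --pt "0 0 -0.001 0" --pt "0 0 -0.001 0"

```text
time: 13.28
eef_pos: [0.629, -0.05, 0.0547]
tcp_rot: [0.0, 0.633, 0.774, 0.0]
wrist_force: [0.3, -0.7, -4.0]
grip_width: 0.518
finger_force: 30.0
```

Call:
send_rows --pt "0 0 -0.0001 0" --pt "0 0 -0.0002 0" --pt "0 0 -0.0003 0" --pt "0 0 -0.0004 0" --pt "0 0 -0.0005 0" --pt "0 0 -0.0005 0" --pt "0 0 -0.0005 0" --pt "0 0 -0.0005 0"

```text
time: 13.95
eef_pos: [0.629, -0.05, 0.0543]
tcp_rot: [0.0, 0.633, 0.774, 0.0]
wrist_force: [-1.1, -0.2, -1.5]
grip_width: 0.52
finger_force: 30.0
```

Call:
send_rows --pt "0 0 -0.0001 0" --pt "0 0 -0.0002 0" --pt "0 0 -0.0003 0" --pt "0 0 -0.0003 0" --pt "0 0 -0.0003 0" --pt "0 0 -0.0003 0" --pt "0 0 -0.0003 0" --pt "0 0 -0.0003 0"

```text
time: 14.62
eef_pos: [0.629, -0.05, 0.0543]
tcp_rot: [-0.0, 0.633, 0.774, -0.0]
wrist_force: [-3.6, -0.1, 4.6]
grip_width: 0.521
finger_force: 30.0
```

```bash
python3 meas.py s5 .5 .76 .06 .1|head -2
```

```text
15.5667 [ 0.6290211  -0.04999773  0.05430423] 0.5196370635472459 29.996147006750107
F [-3.98591483  0.41879483  5.27374151] [0.08196249 0.11858849 0.11777787] T [ 0.06719658  0.66143622 -0.00249354] [0.00572865 0.00903995 0.00721896]
```

Call:
send_rows --pt "0 0 0.0001 0" --pt "0 0 0.0002 0" --pt "0 0 0.0002 0" --pt "0 0 0.0002 0" --pt "0 0 0.0002 0" --pt "0 0 0.0002 0" --pt "0 0 0.0002 0" --pt "0 0 0.0002 0"

```text
time: 16.33
eef_pos: [0.629, -0.05, 0.0543]
tcp_rot: [-0.0, 0.633, 0.774, 0.0]
wrist_force: [-3.2, -0.1, 4.7]
grip_width: 0.522
finger_force: 30.0
```

Call:
send_rows --pt "0 0 0 0" --pt "0 0 0 0" --pt "0 0 0 0" --pt "0 0 0 0" --pt "0 0 0 0" --pt "0 0 0 0" --pt "0 0 0 0" --pt "0 0 0 0" --fingers 0.12

```text
time: 17.0
eef_pos: [0.6291, -0.05, 0.0541]
tcp_rot: [0.0, 0.633, 0.774, 0.0]
wrist_force: [-0.2, 0.6, -0.7]
grip_width: 0.561
finger_force: 0.0
```

```bash
python3 meas.py s6 .5 .76 .055 .12
```

```text
17.95 [ 0.62897314 -0.05000786  0.0540925 ] 0.5617022839095225 0.0
F [ 0.01593833  0.10342154 -0.07754102] [0.09606785 0.10750181 0.11668835] T [ 0.00837298 -0.00837558  0.00829566] [0.00699857 0.0066723  0.00569413]
-0.1 22 ztop [0.0783 0.0792] x [0.6157 0.6577]
-0.06 235 ztop [0.0793 0.084 ] x [0.5906 0.6583]
-0.02 231 ztop [0.0792 0.0812] x [0.602  0.6657]
0.02 177 ztop [0.0787 0.0803] x [0.5929 0.6398]
0.06 226 ztop [0.079  0.0804] x [0.5797 0.6352]
0.1 292 ztop [0.0791 0.0802] x [0.5576 0.6274]
0.14 369 ztop [0.0782 0.0799] x [0.5416 0.6089]
0.18 84 ztop [0.0685 0.076 ] x [0.5532 0.5838]
y -0.08913296239325463 0.1666710882797835
```

The hand reads zero force and moment, and the board stays level. I'll open fully and withdraw upward.

Call:
send_rows --pt "0 0 0 0" --pt "0 0 0 0" --pt "0 0 0 0" --pt "0 0 0 0" --pt "0 0 0 0" --pt "0 0 0 0" --pt "0 0 0 0" --pt "0 0 0 0" --fingers 0.7

```text
time: 18.72
eef_pos: [0.629, -0.05, 0.0541]
tcp_rot: [-0.0, 0.633, 0.774, -0.0]
wrist_force: [0.5, 0.3, 0.7]
grip_width: 0.85
finger_force: 0.0
```

Call:
send_rows --pt "0 0 0.004 0" --pt "0 0 0.012 0" --pt "0 0 0.025 0" --pt "0 0 0.045 0" --pt "0 0 0.07 0" --pt "0 0 0.095 0" --pt "0 0 0.115 0" --pt "0 0 0.125 0"

```text
time: 19.38
eef_pos: [0.6312, -0.0502, 0.1845]
tcp_rot: [0.003, 0.633, 0.774, 0.002]
wrist_force: [-0.3, 0.7, 1.0]
grip_width: 0.854
finger_force: 0.0
```

Call:
send_rows --pt "0 0 0.01 0" --pt "0 0 0.025 0" --pt "0 0 0.04 0" --pt "0 0 0.05 0" --pt "0 0 0.055 0" --pt "0 0 0.055 0" --pt "0 0 0.055 0" --pt "0 0 0.055 0"

```text
time: 20.05
eef_pos: [0.6283, -0.0499, 0.2328]
tcp_rot: [-0.001, 0.633, 0.774, -0.001]
wrist_force: [-0.2, -0.1, -0.6]
grip_width: 0.853
finger_force: 0.0
```

```bash
python3 meas.py s7 .5 .76 .055 .12; python3 - <<'E'
from h import *
I=cv2.imread('pics/s7.png'); snap('scene','c7'); snap('wrist','w7')
o=np.zeros((600,594,3),np.uint8); o[:330]=cv2.resize(I[120:270,130:400],None,fx=2.2,fy=2.2); o[330:600]=cv2.resize(cv2.imread('pics/c7.png')[150:300,130:400],None,fx=2.2,fy=2.2)[:270]; cv2.imwrite('pics/v7.png',o)
E
```

```text
21.0 [ 0.62901145 -0.04998666  0.2341239 ] 0.8491631212524031 0.0
F [ 0.14198749 -0.11041433 -0.05895974] [0.11261968 0.11580818 0.10863675] T [ 0.00019582 -0.02001985  0.00767362] [0.00594347 0.00734263 0.00764355]
-0.26 111 ztop [0.0793 0.0806] x [0.6323 0.7064]
-0.22 225 ztop [0.079  0.0802] x [0.6212 0.7087]
-0.18 224 ztop [0.0785 0.0803] x [0.6206 0.6966]
-0.14 162 ztop [0.0788 0.0801] x [0.6227 0.6783]
-0.1 145 ztop [0.0788 0.0803] x [0.6173 0.6644]
-0.06 147 ztop [0.0788 0.0802] x [0.6093 0.6548]
-0.02 165 ztop [0.0787 0.0801] x [0.6014 0.6467]
0.02 178 ztop [0.0789 0.0801] x [0.5916 0.6391]
0.06 219 ztop [0.079  0.0802] x [0.578  0.6339]
0.1 289 ztop [0.0788 0.0801] x [0.5592 0.6255]
0.14 358 ztop [0.0783 0.0799] x [0.5425 0.6088]
0.18 91 ztop [0.0682 0.0757] x [0.5492 0.5862]
y -0.26524349633480526 0.16587979041286494
```

View pics/v7.png

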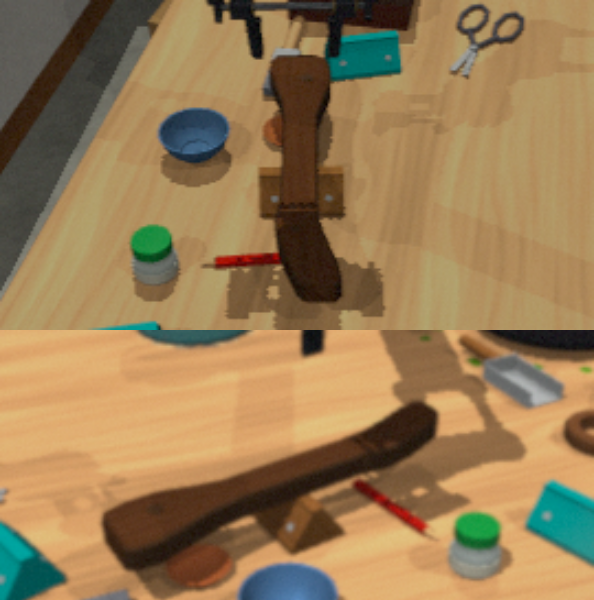

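View pics/w7.png

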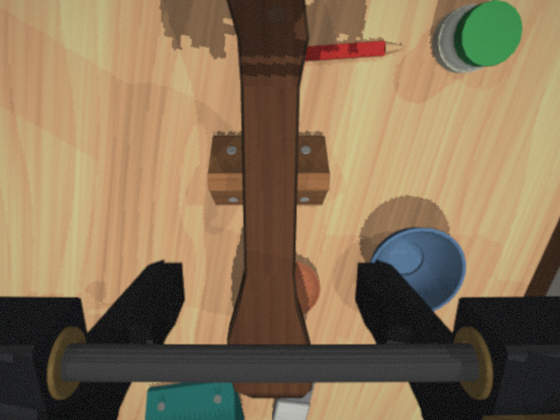

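The pictures show the board level, with its top at 0.079 m from end to end. It lies square and centred across the wooden rest, at (268,168) in the wrist view, with both ends free and the other things where they were. Handing in.

```bash
python3 -c "
from workcell import r
print(r.hand_in())"
```

```text
the job is handed in; nothing more can be done
None
```

The board lies level and square across the wooden rest at its balance point, with both ends free and the hand off it; I saw nothing else on the bench moved, and the job was handed in at about 21 s.

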